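# Tighten the loose jar lid and shelve the jar

## Task

One of the three blue jars in the wooden caddy has a loose cap: its yellow bar is not in line with the yellow marks on the jar. While the jar still stands in the caddy screw that cap clockwise until it is tight, then lift the jar out by its cap and set it down upright in the middle of the cork pad on the low shelf, without dropping it. Leave the two jars with tight caps where they are.

Things in the scene. Friction and masses are not known exactly. Their poses are not given: they have to be found in the camera images.
- jar_a_center (a point): THE JAR WITH THE LOOSE CAP: square, blue, 64 x 64 mm, 66 mm tall, about 0.3 kg, yellow marks down its front (-x) and back (+x) faces. On it a round black cap, 56 mm wide, 74 to 110 mm above the jar's underside, with a yellow bar across its top. This point: on the axis, 55 mm above the underside; the cap's wall, to grip, runs 19 to 55 mm above it. x, y square to the jar's sides, z up.
- cap_a (a joint): Turn of that jar's cap, rad: 0 = tight, at its stop, bar along the jar's x axis, in line with the marks; positive = unscrewed, anticlockwise seen from above; starts at 0.7 to 1.2. Turning needs about 0.08 N m and it stays where left. It does not rise or come off: the jar can be lifted by it. The pocket stops the jar turning with the cap after about 4 degrees of play.
- jar_b_center (a point): Bystander: the same jar with its cap tight (bar in line with the marks); point and axes as for the loose one. The three jars stand, in any order, in the square pockets (68 mm wide, 34 mm deep, 115 mm apart) of a fixed wooden caddy, 40 mm tall; lifted by 40 mm a jar is clear of it.
- jar_c_center (a point): A second bystander in the same caddy, likewise with its cap tight. Point and axes as for the loose one.
- pad (a point): Centre of the cork pad, 90 x 90 mm, flush on a fixed low wooden shelf (170 x 350 mm, top 60 mm above the work surface). The point lies on the top, z up, y along the shelf. Round containers up to 85 mm tall and 70 mm wide stand on the shelf 120 mm to either side of it along y.
Not all that is in view belongs to the job. What is shaped like the part that bears jar_a_center but pink is not meant.

How it is judged (in metres and radians):
On the way, in this order (a step that is already met when the one before it is completed fails the run):
1. the loose cap is screwed tight, within 10 degrees of its stop, while its jar still stands in the caddy (value of joint cap_a below 0.17 rad and height (world z) of jar_a_center below 0.07 m), for 0.2 s.
2. the jar stands on the cork pad, upright, within 30 mm of its middle, while the fingers still hold it (horizontal distance between jar_a_center and pad below 0.03 m and z of jar_a_center in the frame of pad between 0.048 and 0.062 m and angle between jar_a_center's own z axis and vertical below 0.15 rad and value of joint cap_a below 0.17 rad and contact force between the fingers and cap_a above 1 N), for 0.1 s.
At the end, for the whole second after the job is handed in: The jar stands released and at rest on the cork pad, its axis within 30 mm of the pad's centre, upright within 8 degrees, its cap within 10 degrees of tight; the two other jars are within 15 mm of where they started (horizontal distance between jar_a_center and pad below 0.03 m and z of jar_a_center in the frame of pad between 0.048 and 0.062 m and angle between jar_a_center's own z axis and vertical below 0.15 rad and value of joint cap_a below 0.17 rad and linear speed of jar_a below 0.02 m/s and distance of each of jar_b_center, jar_c_center from where it was at the start of the episode below 0.015 m); the robot touches nothing.
It fails at once if a jar with a tight cap is lifted or pushed out of its place (more than 20 mm) (distance of any of jar_b_center, jar_c_center from where it was at the start of the episode above 0.02 m).
It also fails if it takes over 51 s, if anything falls off the work surface, if the arm or the gripper's body presses on something with over 40 N, if the wrist force passes 120 N, or if a joint passes its speed limit or range.

## Robot

A 6-joint arm with a two-finger parallel gripper is mounted at the origin on the work surface. World frame = base frame: x ahead of the robot, y to its left, z up, the work surface at z = 0. Lengths are in mm, angles in rad, forces in N, time in s.
With the tool pointing down it reaches from about 350 to 875 mm from the base axis. Payload 4.2 kg.
Tool frame: the origin (TCP) lies at the very end of the fingers, on their centre line; the grasp point (between the pads) lies 19 mm behind it; z points along the fingers, y is the line along which they close (so a half turn about z gives the same grasp; the last joint's range is limited). The gripper opens to 85 mm and grips with 20 to 120 N. Pads are 22 mm wide; open, the fingers measure 114 mm over their backs; the gripper's body (76 mm by 85 mm) begins 54 mm behind the grasp point. The pads swing forward as they close: fully open they stand 13 mm farther back than shut.
Start: joints at [-1.001, 0.385, 0.008, 0, -1.194, -0.259], TCP at [191.153, -595.029, 198.712] pointing down, gripper open.
Joint ranges: [-3.14, 3.14], [-1.21, 2.06], [-1.07, 1.41], [-3.16, 2.05], [-2.99, -0.16], [-3.1, 3.1]. Speed limits (rad/s): [2.79, 2.79, 3.14, 3.14, 3.14, 3.14].

## Interface

Orientations are given as a unit quaternion [x, y, z, w].
In Python, from bench import read_state, get_image, camera_model, job_done gives the robot as it stands.
- The arm moves only by the shell command python3 -m handwheel 'ROWS'. ROWS is JSON, a list of rows, each a list of 7 numbers: the shift along the tool's x, y, z in m, then the turn, a rotation vector about the tool's x, y, z in rad, then the gripper's target within -1 to 1 (fully open at 1, half-way at 0, shut at -1). In form: [[dx, dy, dz, wx, wy, wz, jaw], ...]. A call has 1 to 10 rows; each row is the pose to reach, as a shift and turn from the pose commanded when the call began, along the tool's axes at that moment; what a row does not reach only later rows make up. A row lasts 1/8 s, in which the tool goes at most 62.5 mm and 10.7 degrees, less where a joint would pass 70% of its speed; a pose out of reach is approached as far as the arm can. A call with a gripper value outside its range is refused whole. The fingers move at their own pace and stop on an object; the grip force is fixed at half the most. Time passes only in rows, so rows that repeat a pose let the fingers close. It gives the time, the measured TCP pose, the force, the opening and the grip force at its end, in the units of the state.
- read_state(): the state, without advancing time (a new reading comes with each control period).
- get_image(name): name is "scene" or "top" or "wrist"; returns (picture, depth): 400x640x3 uint8, blue, green, red; 400x640 float32, mm along the optical axis (not along the pixel's ray), 0 where there is no reading.
- camera_model(name): a dict with "K" (3x3 intrinsics, pixels), "rvec" (rotation vector, rad) and "tvec" (3), from world to camera coordinates, as OpenCV has them; the wrist camera has in their place "hand_eye" (4x4, takes a point from camera to tool coordinates, whose origin is the TCP and whose axes are the flange's). Camera axes: x right, y down, z forward; pixel columns grow to the right and rows downward; lengths in mm; the calibration is good to about 2 mm. A picture is of the moment at which its call begins: read the wrist's pose just before it. camera_model takes no time and is no camera call.
- job_done(): hands the job in; it is judged then, once.
The state is a dict: "clock": time; "joints": joint angles; "joint_vel": joint speeds; "joint_efforts": joint torques, N m; "position": TCP position; "ee_rot": TCP orientation; "contact_force": force on the tool from outside, world axes, zero at the start; "wrist_torque": the same for the moment, N m; "gripper_width": finger opening in mm; "grasp_force": force on a finger pad.
Only numpy, scipy, OpenCV 4.12 (cv2) and the standard library are available. Lean on these libraries where they do the work, as an engineer would, in place of code of your own. Each camera call takes 0.05 s, during which the arm holds its last target. There are 200 camera calls.

## Working session

There is one attempt and no reset: what is moved stays moved. The work goes in short steps, Python scripts to look and compute and a shell command to move; the robot and the scene stay as the last step left them, time stands still between calls to the robot, and variables do not carry over. Pictures are saved under pics/ and viewed, at most 10 in all, crops included, and the job is handed in when it is done.

```bash
mkdir -p pics; cat > h.py <<'E'
import numpy as np,cv2
from bench import *
from scipy.spatial.transform import Rotation as R
def cam(n):
    m=camera_model(n);K=np.array(m["K"]).reshape(3,3)
    Rm=cv2.Rodrigues(np.array(m["rvec"],float))[0];t=np.array(m["tvec"],float).ravel()
    return K,Rm,t
def ray(n,uv,z):
    K,Rm,t=cam(n);uv=np.atleast_2d(uv).astype(float)
    d=(Rm.T@np.linalg.inv(K)@np.c_[uv,np.ones(len(uv))].T).T
    c=-Rm.T@t
    return c+d*((z-c[2])/d[:,2])[:,None]
def cloud(n,dep):
    K,Rm,t=cam(n);v,u=np.mgrid[:400,:640]
    p=np.stack([(u-K[0,2])/K[0,0]*dep,(v-K[1,2])/K[1,1]*dep,dep],-1)
    return (p-t)@Rm
E
python3 - <<'E'
from h import *
for n in("scene","top"):
    p,d=get_image(n);cv2.imwrite(f"pics/{n}.png",p);np.save(n+".npy",d)
    K,Rm,t=cam(n);print(n,-Rm.T@t,K[0,0])
s=read_state();print(s)
E
```

```text
scene [1230.86855102 -342.64200937  627.60266388] 437.86876395872196
top [ 413.22957263   10.74305214 1150.77400342] 484.6866518256266
{'clock': 0.1, 'joints': array([-1.00138334e+00,  3.85516758e-01,  6.77425520e-03, -4.26248175e-04,
       -1.19395472e+00, -2.58584882e-01]), 'joint_vel': array([-0.00144074, -0.00286765,  0.00358006,  0.00134775, -0.00135053,
        0.00045241]), 'joint_efforts': array([ 1.56130532e-04, -3.93320990e+01,  1.88928920e+01,  4.19793382e+00,
       -2.61990113e-03,  7.15210206e-06]), 'position': array([ 190.98949841, -594.51187094,  197.71451304]), 'ee_rot': array([-1.54711434e-01,  9.87959225e-01,  9.49840988e-04, -2.00980024e-04]), 'contact_force': array([ 0.05987689, -0.38041989, -0.66530112]), 'wrist_torque': array([ 0.03705041, -0.00330669, -0.0230095 ]), 'grasp_force': 0.0, 'gripper_width': 85.35727410327274}
```

View pics/top.png

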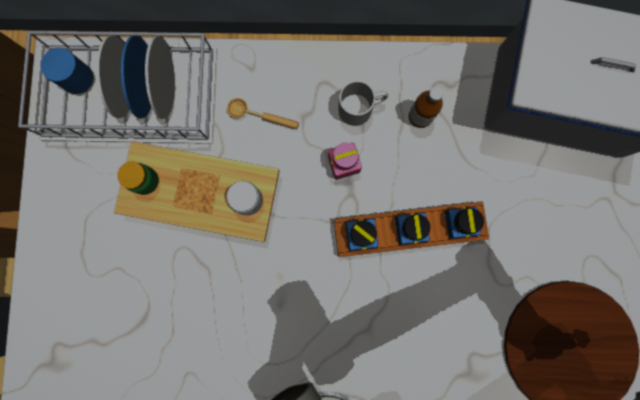

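View pics/scene.png

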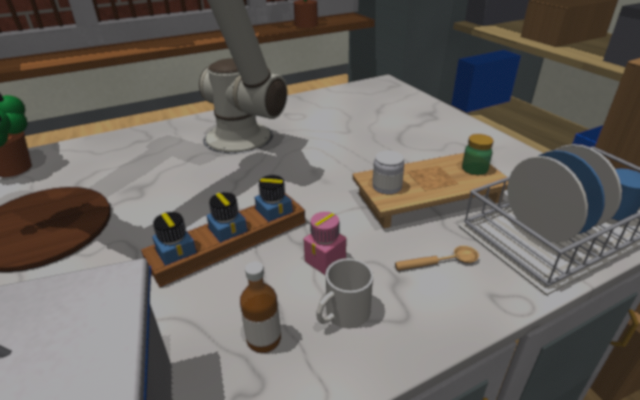

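The top view shows three jars in the caddy. The left one at (362,234) has a diagonal bar. The middle one at (414,228) and the right one at (467,220) have bars across the caddy's length, so they are in line with their marks. The pink one at (345,158) is a decoy. The loose jar is the left one, next to the pink. The scene view agrees: its cap at (271,186) has a different bar direction. The pad is at about (197,191). I'll confirm with a crop and measure.

```bash
python3 - <<'E'
from h import *
p=cv2.imread("pics/top.png");d=np.load("top.npy");c=cloud("top",d)
cv2.imwrite("pics/crop.png",cv2.resize(p[130:260,320:500],None,fx=4,fy=4,interpolation=cv2.INTER_CUBIC))
hsv=cv2.cvtColor(p,cv2.COLOR_BGR2HSV)
y=cv2.inRange(hsv,(22,120,110),(36,255,255));y[:,:310]=0
n,l,st,ce=cv2.connectedComponentsWithStats(y)
for i in range(1,n):
    if st[i,4]<25: continue
    v,u=np.where(l==i);P=ray("top",np.c_[u,v],116.)
    r=cv2.minAreaRect(P[:,:2].astype(np.float32))
    q=P[:,:2]-P[:,:2].mean(0);w=np.linalg.svd(q)[2][0]
    print("bar",ce[i].round(1),st[i,4],P.mean(0).round(1),np.degrees(np.arctan2(w[1],w[0])).round(1),r, "z",np.median(c[v,u,2]).round(1))
# caps: points in height band
z=c[...,2]
m=((z>106)&(z<128)).astype(np.uint8);m[:180]=0;m[260:]=0;m[:,:320]=0;m[:,500:]=0
n,l,st,ce=cv2.connectedComponentsWithStats(m)
for i in range(1,n):
    if st[i,4]>150:
        v,u=np.where(l==i);(cc,rr)=cv2.minEnclosingCircle(np.c_[u,v].astype(np.float32))
        print("cap",ce[i].round(1),st[i,4],ray("top",[ce[i]],116.)[0].round(1),ray("top",[cc],116.)[0].round(1),np.median(z[v,u]))
# caddy colour
ca=cv2.inRange(hsv,(3,110,40),(17,255,255));ca[:195]=0;ca[262:]=0;ca[:,:325]=0;ca[:,495:]=0
v,u=np.where(ca>0);P=ray("top",np.c_[u,v],40.)[:,:2].astype(np.float32);print("caddy",cv2.minAreaRect(P))
# pad
sh=p[140:245,110:285];hs=hsv[172:212,176:218].reshape(-1,3);print(np.median(hs,0),np.median(hsv[195:225,222:226].reshape(-1,3),0),np.median(hsv[160:165,200:260].reshape(-1,3),0))
shm=((z>50)&(z<70)).astype(np.uint8);shm[:135]=0;shm[245:]=0;shm[:,:100]=0;shm[:,290:]=0
v,u=np.where(shm>0);print("shelf",cv2.minAreaRect(c[v,u,:2].astype(np.float32)),np.median(z[v,u]))
E
```

```text
bar [345.4 154.2] 85 [634.2 -29.1 116. ] -72.2 ((634.2064208984375, -29.202775955200195), (8.346424102783203, 48.1865234375), 17.65589714050293) z 112.7
bar [471.  220.2] 88 [ 495.6 -298.3  116. ] -172.0 ((495.9793701171875, -298.1944580078125), (47.67606735229492, 8.065911293029785), 8.385889053344727) z 118.9
bar [417.2 226.5] 88 [ 480.2 -184.   116. ] -172.5 ((480.93377685546875, -183.7738037109375), (47.39773941040039, 8.139124870300293), 7.833005905151367) z 119.1
bar [363.8 233. ] 89 [464.  -70.6 116. ] -127.8 ((463.79638671875, -70.75727844238281), (48.22724914550781, 8.020085334777832), 52.20288848876953) z 118.8
cap [469.6 220.3] 572 [ 495.4 -295.5  116. ] [ 494.9 -295.2  116. ] 117.02155889231486
cap [416.4 226.6] 554 [ 479.7 -182.3  116. ] [ 479.9 -182.5  116. ] 116.94563199668721
cap [363. 233.] 543 [464.1 -69.  116. ] [464.  -68.9 116. ] 117.27899354868663
caddy ((479.4568786621094, -183.1056671142578), (87.83441162109375, 343.88677978515625), 7.850960731506348)
[ 16. 161. 151.] [ 22. 132. 155.] [ 25. 119. 154.]
shelf ((579.5194702148438, 304.2953796386719), (351.462158203125, 215.98289489746094), 80.31547546386719) 61.20534393602742
```

View pics/crop.png

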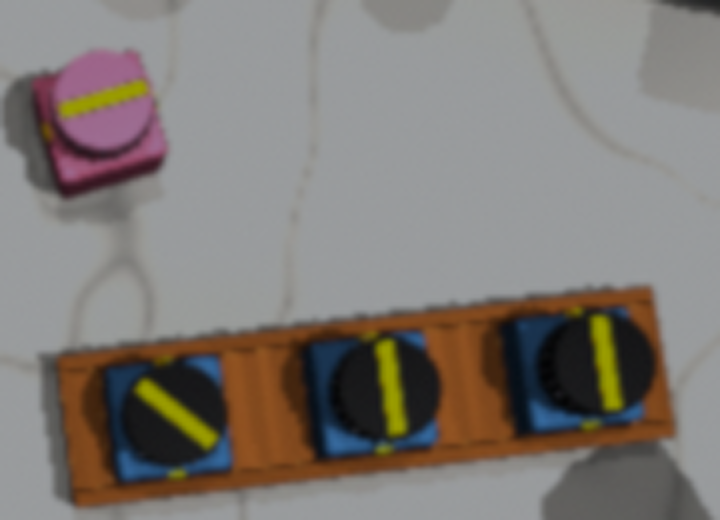

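The crop confirms it: the left jar (crop 178,415) has its bar diagonal to its marks, about 44° anticlockwise (0.77 rad), while the other two are in line. Next I'll measure the pad and cross-check with the scene view.

```bash
python3 - <<'E'
from h import *
for n,b in(("top",(165,220,165,230)),("scene",(155,200,405,462))):
    p=cv2.imread(f"pics/{n}.png");hsv=cv2.cvtColor(p,cv2.COLOR_BGR2HSV)
    m=np.zeros((400,640),np.uint8);s=(slice(b[0],b[1]),slice(b[2],b[3]))
    m[s]=cv2.inRange(hsv[s],(8,140,60),(19,255,255))
    m=cv2.morphologyEx(m,cv2.MORPH_CLOSE,np.ones((3,3)));
    k,l,st,ce=cv2.connectedComponentsWithStats(m);i=1+st[1:,4].argmax()
    v,u=np.where(l==i);P=ray(n,np.c_[u,v],60.)[:,:2].astype(np.float32)
    print(n,"pad",ce[i],st[i],cv2.minAreaRect(P),P.mean(0))
    y=cv2.inRange(hsv,(22,120,110),(36,255,255))
    if n=="scene":
        k,l,st,ce=cv2.connectedComponentsWithStats(y)
        for i in range(1,k):
            if st[i,4]>25 and 140<ce[i][0]<350: print("bar",ce[i],st[i,4],ray(n,[ce[i]],116.)[0].round(1))
s=read_state();r=R.from_quat(s["ee_rot"])
print("to jar, tool frame at z=150:",r.inv().apply(np.array([464,-70,150])-s["position"]))
E
```

```text
top pad [194.14515265 189.44081414] [ 165  169   63   46 1867] ((557.1704711914062, 313.8753967285156), (150.01309204101562, 92.2529525756836), 79.82881164550781) [558.52216 312.12936]Traceback (most recent call last):
  File "<stdin>", line 7, in <module>
ValueError: attempt to get argmax of an empty sequence
```

```bash
python3 - <<'E'
from h import *
p=cv2.imread("pics/top.png");hsv=cv2.cvtColor(p,cv2.COLOR_BGR2HSV)
s=(slice(160,225),slice(165,230))
for hi in(17,18,19):
    m=np.zeros((400,640),np.uint8)
    m[s]=cv2.inRange(hsv[s],(6,130,60),(hi,255,255))
    m=cv2.morphologyEx(cv2.medianBlur(m,5),cv2.MORPH_OPEN,np.ones((15,15)))
    v,u=np.where(m>0)
    if len(u):
        P=ray("top",np.c_[u,v],60.)[:,:2].astype(np.float32);print(hi,len(u),u.mean(),v.mean(),cv2.minAreaRect(P),P.mean(0))
q=cv2.imread("pics/scene.png");hq=cv2.cvtColor(q,cv2.COLOR_BGR2HSV)
print(np.median(hq[170:186,422:445].reshape(-1,3),0),np.median(hq[192:198,420:450].reshape(-1,3),0))
y=cv2.inRange(hq,(20,120,90),(36,255,255));k,l,st,ce=cv2.connectedComponentsWithStats(y)
for i in range(1,k):
    if st[i,4]>25 and 140<ce[i][0]<350: print("bar",ce[i],st[i,4],ray("scene",[ce[i]],116.)[0].round(1))
# containers
c=cloud("top",np.load("top.npy"));z=c[...,2]
m=((z>100)&(z<165)).astype(np.uint8);m[:150]=0;m[220:]=0;m[:,:112]=0;m[:,270:]=0
k,l,st,ce=cv2.connectedComponentsWithStats(m)
for i in range(1,k):
    if st[i,4]>100:
        g=l==i;g&=z>np.percentile(z[g],50)-5;P=c[g];print("cont",st[i],cv2.minEnclosingCircle(P[:,:2].astype(np.float32)),np.median(P[:,2]))
st=read_state();r=R.from_quat(st["ee_rot"])
print("to jar, tool frame at z=150:",r.inv().apply(np.array([464,-70,150])-st["position"]))
b=cv2.resize(np.hstack([p[140:240,110:270]]),None,fx=4,fy=4);cv2.imwrite("pics/pad.png",b)
E
```

```text
17 225 204.0 202.0 ((530.1071166992188, 288.1885986328125), (32.92776107788086, 31.947763442993164), 2.7006773948669434) [530.08704 288.15735]
18 1465 195.81569965870307 190.1924914675768 ((556.3294677734375, 306.5029296875), (89.68368530273438, 93.7100830078125), 1.0099601745605469) [556.854   308.19824]
19 1559 195.66452854393842 190.10776138550352 ((556.3591918945312, 307.3385314941406), (94.32257843017578, 95.49543762207031), 1.0725626945495605) [557.0477  308.55865]
[ 15. 133. 156.] [ 17. 119. 167.]
bar [270.79012346 180.16049383] 81 [460.9 -68.3 116. ]
bar [222.43209877 198.75308642] 81 [ 478.9 -182.7  116. ]
bar [167.44565217 219.35869565] 92 [ 495.2 -297.   116. ]
bar [324.44262295 218.81967213] 61 [639.8 -31.1 116. ]
cont [117 161  37  32 879] ((577.5311279296875, 425.158935546875), 30.161209106445312) 146.0463866818047
cont [227 181  34  33 892] ((535.97607421875, 189.57009887695312), 32.419124603271484) 140.88172625317165
to jar, tool frame at z=150: [-420.28804721  415.85092926   48.47755665]
```

View pics/pad.png

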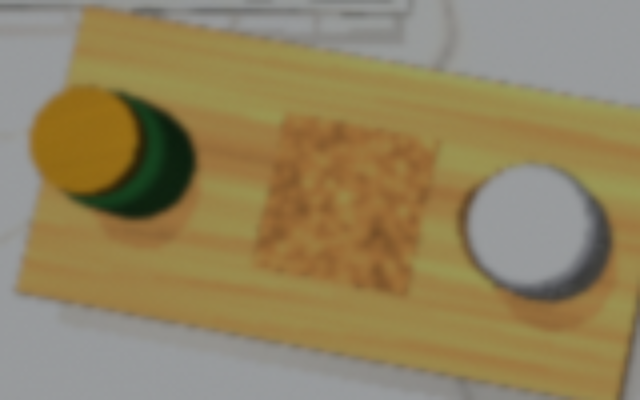

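The crop shows the pad's corners at about (284,112), (440,140), (405,295) and (253,268), so its centre is at world (556.5, 307). The midpoint of the two containers agrees. I'm moving above the jar.

```bash
python3 -m handwheel '[[-0.05,0.05,0,0,0,0,1],[-0.09,0.09,0,0,0,0,1],[-0.135,0.133,0,0,0,0,1],[-0.18,0.178,0,0,0,0,1],[-0.22,0.218,0,0,0,0,1],[-0.26,0.258,0,0,0,0,1],[-0.3,0.298,0,0,0,0,1],[-0.34,0.337,0,0,0,0,1],[-0.38,0.376,0,0,0,0,1],[-0.42,0.416,0,0,0,0,1]]'; python3 -m handwheel '[[0,0,0,0,0,0,1],[0,0,0,0,0,0,1]]'
python3 - <<'E'
from h import *
s=read_state();p,d=get_image("wrist");cv2.imwrite("pics/w1.png",p)
print(s["clock"],s["joints"].round(3),s["position"].round(1),s["ee_rot"].round(4));m=camera_model("wrist");print(m)
r=R.from_quat(s["ee_rot"]);print(r.inv().apply(np.array([463.3,-69.5,140])-s["position"]))
H=np.array(m["hand_eye"]).reshape(4,4);K=np.array(m["K"]).reshape(3,3)
hsv=cv2.cvtColor(p,cv2.COLOR_BGR2HSV);y=cv2.inRange(hsv,(22,110,80),(36,255,255))
k,l,st,ce=cv2.connectedComponentsWithStats(y)
for i in range(1,k):
    if st[i,4]>60:
        v,u=np.where(l==i);D=np.c_[u,v,np.ones(len(u))]@np.linalg.inv(K).T@H[:3,:3].T
        D=r.apply(D);o=r.apply(H[:3,3])+s["position"];P=o+D*((116-o[2])/D[:,2])[:,None]
        print(ce[i].round(),st[i,4],P.mean(0).round(1),cv2.minAreaRect(P[:,:2].astype(np.float32)))
E
```

```text
clock: 1.35
position: [464.1, -68.7, 198.6]
ee_rot: [-0.155, 0.988, 0.0, -0.0]
contact_force: [1.4, -0.8, -0.8]
gripper_width: 85.9
grasp_force: 0.0
clock: 1.6
position: [463.2, -70.4, 198.2]
ee_rot: [-0.155, 0.988, 0.0, -0.001]
contact_force: [-0.9, 0.3, 0.3]
gripper_width: 85.3
grasp_force: 0.0
1.6 [ 0.197  0.117 -0.358 -0.    -1.097 -1.456] [463.2 -70.4 198.2] [-1.551e-01  9.879e-01  1.000e-04 -7.000e-04]
{'K': array([[281.05426364,   0.        , 324.34726847],
       [  0.        , 281.05426364, 200.33159304],
       [  0.        ,   0.        ,   1.        ]]), 'hand_eye': array([[ 2.80104373e-04, -9.65345086e-01, -2.60976601e-01,
         6.67102117e+01],
       [ 9.99999913e-01,  1.89654630e-04,  3.71765833e-04,
        -6.29091433e-01],
       [-3.09386899e-04, -2.60976682e-01,  9.65345055e-01,
        -1.75660019e+02],
       [ 0.00000000e+00,  0.00000000e+00,  0.00000000e+00,
         1.00000000e+00]])}
[-0.4163279   0.85089183 58.22518654]
[ 74. 155.] 610 [ 495.9 -300.2  116. ] ((496.4430847167969, -300.0198974609375), (51.013771057128906, 10.10537338256836), 7.912587642669678)
[202. 177.] 579 [ 479.8 -185.5  116. ] ((480.45989990234375, -185.43927001953125), (51.1535530090332, 9.931788444519043), 7.717766284942627)
[324. 198.] 545 [464.1 -71.1 116. ] ((464.5044860839844, -70.69554138183594), (51.079586029052734, 10.046728134155273), 52.32754135131836)
```

View pics/w1.png

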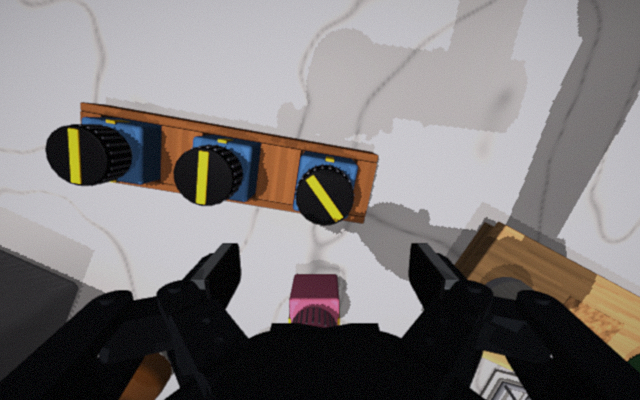

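The wrist view shows the loose cap at (324,198), centred under the tool at (464,-71), with the tight ones at (202,177) and (74,155). The bar is at 52.3° and the jar's axis is at 7.8°. I'm descending and gripping.

```bash
python3 -m handwheel '[[0,0,0.04,0,0,0,1],[0,0,0.08,0,0,0,1],[0,0,0.105,0,0,0,1],[0,0,0.117,0,0,0,1],[0,0,0.117,0,0,0,1]]'; python3 -m handwheel '[[0,0,0,0,0,0,-1],[0,0,0,0,0,0,-1],[0,0,0,0,0,0,-1],[0,0,0,0,0,0,-1],[0,0,0,0,0,0,-1],[0,0,0,0,0,0,-1]]'
```

```text
clock: 2.28
position: [463.4, -71.3, 81.5]
ee_rot: [-0.154, 0.988, -0.0, -0.001]
contact_force: [-0.3, 0.1, 0.0]
gripper_width: 85.5
grasp_force: 0.0
clock: 3.02
position: [465.4, -70.2, 83.4]
ee_rot: [-0.155, 0.988, -0.0, 0.002]
contact_force: [-1.8, 2.4, 10.5]
gripper_width: 0.5
grasp_force: 5.0
```

The fingers shut completely, so I'm looking before moving on.

```bash
python3 - <<'E'
from h import *
a,_=get_image("top");b,_=get_image("scene");w,_=get_image("wrist")
o=np.vstack([np.hstack([cv2.resize(a[160:290,310:510],(400,260)),cv2.resize(b[120:250,120:320],(400,260))]),cv2.resize(w[100:300],(800,250))])
cv2.imwrite("pics/chk.png",o)
E
```

```text
(no output)
```

View pics/chk.png

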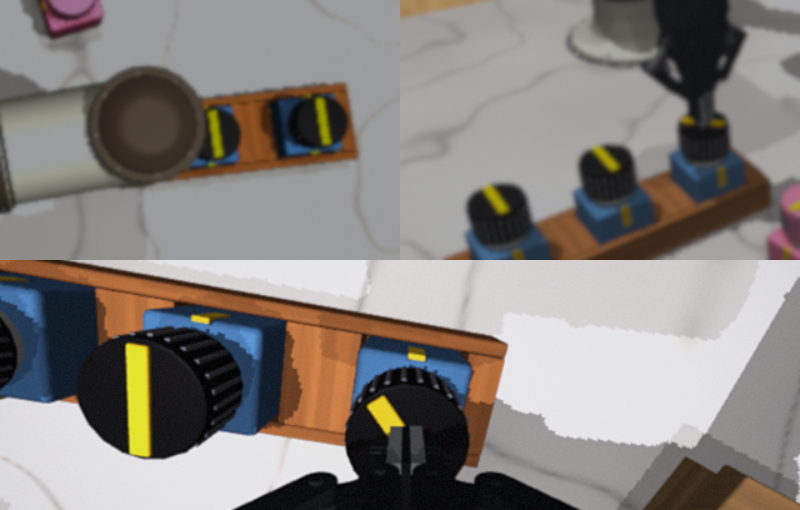

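```bash
python3 - <<'E'
from h import *
s=read_state();m=camera_model("wrist");H=np.array(m["hand_eye"]);K=m["K"]
w,d=get_image("wrist");r=R.from_quat(s["ee_rot"])
def P(u,v):
    z=np.median(d[v-1:v+2,u-1:u+2]);c=np.array([(u-K[0,2])*z/K[0,0],(v-K[1,2])*z/K[1,1],z])
    t=H[:3,:3]@c+H[:3,3];return (r.apply(t)+s["position"]).round(1),t.round(1),z
for cu,cv in((382,410),(440,410),(405,432),(405,445),(405,460),(405,480),(395,450),(417,450),(137,400),(410,320),(290,340),(600,300)): print((cu,cv),*P(int(cu/1.25),int((cv-260)/1.25+100)))
_,ds=get_image("scene");c=cloud("scene",ds)
for x,y in((705,95),(705,110),(705,118),(690,125),(720,125),(600,160),(700,60)): print("sc",(x,y),c[int(y/2+120),int((x-400)/2+120)].round(1))
print(s)
E
```

```text
(382, 410) [451.4 -86.  118.8] [ 18.1 -10.8 -35.5] 148.03313
(440, 410) [444.5 -62.  116.5] [ 17.3  14.2 -33.1] 150.52567
(405, 432) [454.2 -74.6 126.9] [ 11.8  -0.7 -43.5] 141.90761
(405, 445) [454.2 -74.6 140.1] [ 11.8  -0.7 -56.7] 129.18468
(405, 460) [454.3 -74.5 151.4] [ 11.6  -0.7 -68. ] 118.28872
(405, 480) [460.1 -72.6 154. ] [  5.5  -0.7 -70.6] 117.429794
(395, 450) [455.2 -78.  144.4] [ 11.9  -4.3 -61. ] 125.01681
(417, 450) [453.2 -70.6 143.6] [ 11.5   3.3 -60.2] 125.87014
(137, 400) [ 478.7 -184.9  118.8] [  22.4 -113.2  -35.3] 147.02367
(410, 320) [421.1 -81.7   0.5] [46.   2.8 82.8] 254.92377
(290, 340) [ 452.6 -150.4   40.8] [ 36.9 -72.3  42.6] 218.39438
(600, 300) [366.   43.    0.6] [ 60.2 138.4  82.5] 250.93347
sc (705, 95) [471.4 -66.6 154.3]
sc (705, 110) [476.2 -69.9 138. ]
sc (705, 118) [476.8 -71.  128.6]
sc (690, 125) [463.8 -82.8 117.3]
sc (720, 125) [480.2 -54.6 117.8]
sc (600, 160) [ 484.7 -189.2  118.6]
sc (700, 60) [484.2 -72.2 202.6]
{'clock': 3.175, 'joints': array([ 1.97106620e-01,  2.49261408e-01, -5.23395137e-01,  9.86022001e-04,
       -7.94705977e-01, -1.45664122e+00]), 'joint_vel': array([ 2.25074510e-04,  5.55979378e-05, -1.16394574e-03, -3.81954350e-04,
       -3.86103292e-04, -5.39424829e-04]), 'joint_efforts': array([-1.06702097e+00, -2.34430736e+01,  1.20883137e+01,  2.78283253e+00,
        3.47449947e-01, -1.16489387e-03]), 'position': array([465.40109253, -70.25181493,  83.42331061]), 'ee_rot': array([-1.55343702e-01,  9.87858928e-01, -2.80941028e-04,  1.73003802e-03]), 'contact_force': array([-1.63713091,  2.18964605, 10.75191678]), 'wrist_torque': array([0.77657048, 0.50343245, 0.06772797]), 'grasp_force': 5.136905466788448, 'gripper_width': -0.19495603765792502}
```

The tips seem to have closed on top of the cap, about 33 mm behind the nominal TCP, which fits the contact force of only 10 N. I'll lift and measure where the fingertips really are.

```bash
python3 -m handwheel '[[0,0,-0.02,0,0,0,-1],[0,0,-0.06,0,0,0,-1],[0,0,-0.08,0,0,0,-1],[0,0,-0.08,0,0,0,-1]]'; cat > tip.py <<'E'
from h import *
import sys
s=read_state();m=camera_model("wrist");H=np.array(m["hand_eye"]);K=m["K"]
w,d=get_image("wrist");cv2.imwrite(sys.argv[1],w)
v,u=np.mgrid[:400,:640];c=np.stack([(u-K[0,2])*d/K[0,0],(v-K[1,2])*d/K[1,1],d],-1)
t=c@H[:3,:3].T+H[:3,3]
g=(d>0)&(d<160)&(abs(t[...,0])<18)&(abs(t[...,1])<60)&(t[...,2]<20)&(w.max(-1)<90)
T=t[g];print(len(T),"max z",np.percentile(T[:,2],[50,90,98,100]).round(1))
e=T[T[:,2]>np.percentile(T[:,2],95)];print(e[np.argsort(e[:,1])][::max(1,len(e)//8)].round(1))
hsv=cv2.cvtColor(w,cv2.COLOR_BGR2HSV);y=cv2.inRange(hsv,(22,110,80),(36,255,255))
k,l,st,ce=cv2.connectedComponentsWithStats(y);r=R.from_quat(s["ee_rot"])
for i in range(1,k):
    if st[i,4]>60:
        P=r.apply(t[l==i])+s["position"];print("bar",ce[i].round(),P.mean(0).round(1),cv2.minAreaRect(P[:,:2].astype(np.float32))[2])
E
python3 tip.py pics/w2.png; python3 -m handwheel '[[0,0,0,0,0,0,1],[0,0,0,0,0,0,1],[0,0,0,0,0,0,1],[0,0,0,0,0,0,1],[0,0,0,0,0,0,1],[0,0,0,0,0,0,1]]';python3 tip.py pics/w3.png
```

```text
clock: 3.78
position: [464.6, -70.5, 162.8]
ee_rot: [-0.155, 0.988, -0.0, 0.002]
contact_force: [-0.0, 0.5, -0.6]
gripper_width: 0.1
grasp_force: 0.0
43385 max z [-113.5  -85.9  -58.7  -37.2]
[[ 12.4 -28.5 -77.9]
 [  7.4  -9.9 -58.8]
 [ 11.8  -5.3 -44.7]
 [ -7.5  -2.  -70.4]
 [  5.2  -0.7 -70.9]
 [ -1.1   1.  -70.6]
 [ 13.4   4.  -75.7]
 [ 14.2   8.7 -75.6]
 [ 12.1  28.  -77.4]]
bar [ 35. 158.] [ 494.4 -297.4  119.2] 30.820714950561523
bar [183. 183.] [ 479.  -184.4  118.8] 50.27461624145508
bar [324. 207.] [463.2 -71.5 118.7] 29.364484786987305
clock: 4.58
position: [463.8, -70.5, 161.7]
ee_rot: [-0.155, 0.988, 0.0, 0.0]
contact_force: [-0.1, -1.1, -0.6]
gripper_width: 85.1
grasp_force: 0.0
29344 max z [-113.9  -74.5  -55.4  -45.7]
[[  7.1 -57.1 -59.3]
 [ 12.5 -44.8 -62.1]
 [ -6.4 -43.3 -60.6]
 [  5.9 -43.1 -57.9]
 [ 10.4  41.9 -61.8]
 [ -4.2  42.2 -63.4]
 [ -6.1  42.3 -56. ]
 [ 11.8  44.4 -61.8]
 [  7.6  55.6 -57.3]]
bar [ 34. 159.] [ 494.4 -297.6  119. ] 30.851741790771484
bar [183. 184.] [ 478.8 -184.4  118.9] 50.25273513793945
bar [324. 208.] [463.3 -71.4 118.9] 28.97981834411621
```

View pics/w2.png

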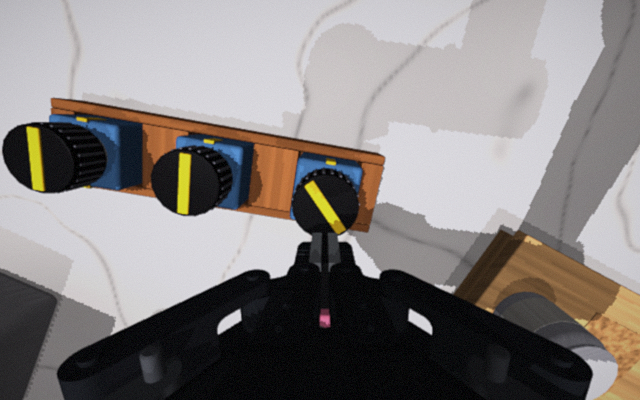

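The real fingertips sit about 35 mm behind the nominal TCP: tool z is about −37 mm shut and −47 mm open. The cap is undisturbed. I'm lowering accordingly, to TCP z ≈ 46.

```bash
python3 -m handwheel '[[0,0,0.04,0,0,0,1],[0,0,0.08,0,0,0,1],[0,0,0.1,0,0,0,1],[0,0,0.11,0,0,0,1],[0,0,0.116,0,0,0,1],[0,0,0.116,0,0,0,1]]'; python3 -m handwheel '[[0,0,0,0,0,0,-1],[0,0,0,0,0,0,-1],[0,0,0,0,0,0,-1],[0,0,0,0,0,0,-1],[0,0,0,0,0,0,-1],[0,0,0,0,0,0,-1]]'
```

```text
clock: 5.38
position: [464.2, -70.5, 46.0]
ee_rot: [-0.155, 0.988, -0.0, 0.0]
contact_force: [0.6, 0.6, 0.1]
gripper_width: 85.3
grasp_force: 0.0
clock: 6.12
position: [464.3, -70.3, 46.6]
ee_rot: [-0.155, 0.988, 0.0, 0.001]
contact_force: [-1.7, 2.6, 5.8]
gripper_width: 54.6
grasp_force: 62.7
```

```bash
python3 -m handwheel '[[0,0,0,0,0,0.12,-1],[0,0,0,0,0,0.24,-1],[0,0,0,0,0,0.36,-1],[0,0,0,0,0,0.48,-1],[0,0,0,0,0,0.6,-1],[0,0,0,0,0,0.7,-1],[0,0,0,0,0,0.75,-1],[0,0,0,0,0,0.75,-1]]'; python3 -c "
from bench import *;print(read_state()['wrist_torque'])"; python3 -m handwheel '[[0,0,0,0,0,0.04,-1],[0,0,0,0,0,0.08,-1],[0,0,0,0,0,0.08,-1]]';python3 -c "
from bench import *;print(read_state()['wrist_torque'])"
```

```text
clock: 7.12
position: [464.9, -70.1, 46.7]
ee_rot: [0.218, 0.976, 0.001, 0.001]
contact_force: [-0.7, 2.9, 4.8]
gripper_width: 55.3
grasp_force: 62.6
[ 0.64575023  0.28737061 -0.04540936]
clock: 7.5
position: [464.3, -70.0, 46.7]
ee_rot: [0.255, 0.967, 0.0, 0.001]
contact_force: [-1.9, 3.6, 7.1]
gripper_width: 54.7
grasp_force: 62.7
[1.13558809 0.76554236 0.49475487]
```

The torque rose to 0.49 N m, so the cap is against its stop. I'm relaxing slightly and checking the bar.

```bash
python3 -m handwheel '[[0,0,0,0,0,-0.02,-1],[0,0,0,0,0,-0.03,-1],[0,0,0,0,0,-0.03,-1]]'; python3 - <<'E'
from h import *
print(read_state()['wrist_torque'])
w,d=get_image("wrist");b,_=get_image("scene")
cv2.imwrite("pics/chk2.png",np.hstack([cv2.resize(w[120:320,220:430],(420,400)),cv2.resize(b[150:225,230:305],(380,400))]))
E
```

```text
clock: 7.88
position: [464.3, -70.1, 46.7]
ee_rot: [0.242, 0.97, 0.0, 0.001]
contact_force: [-2.1, 3.8, 6.1]
gripper_width: 54.6
grasp_force: 62.7
[0.94896685 0.64052228 0.01135148]
```

View pics/chk2.png

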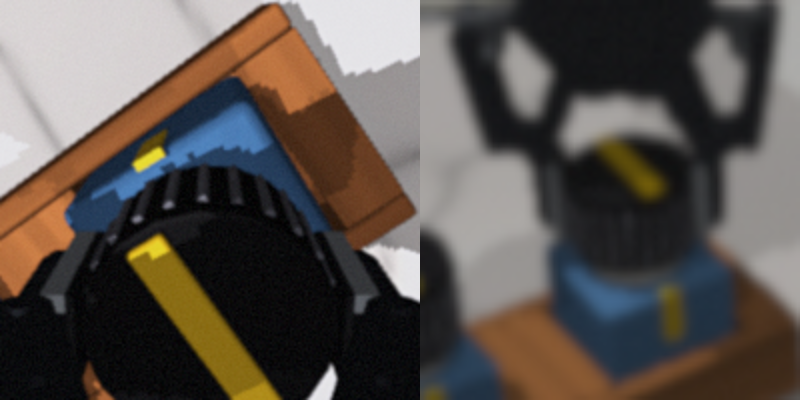

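The wrist crop shows the bar (150,250)-(250,390) pointing at the jar's mark at (150,158), so the cap is tight. I'm lifting.

```bash
python3 -m handwheel '[[0,0,-0.015,0,0,0,-1],[0,0,-0.04,0,0,0,-1],[0,0,-0.07,0,0,0,-1],[0,0,-0.11,0,0,0,-1],[0,0,-0.15,0,0,0,-1],[0,0,-0.17,0,0,0,-1],[0,0,-0.17,0,0,0,-1]]'; python3 - <<'E'
from h import *
s=read_state();r=R.from_quat(s["ee_rot"]);print(s["joints"].round(2),r.inv().apply(np.array([556.5,307,216])-s["position"]),s["contact_force"])
c=cloud("scene",get_image("scene")[1])
E
```

```text
clock: 8.85
position: [464.0, -70.3, 216.3]
ee_rot: [0.242, 0.97, 0.001, 0.001]
contact_force: [-0.6, -0.4, -4.1]
gripper_width: 54.5
grasp_force: 64.5
[ 0.2   0.1  -0.33 -0.   -1.14 -2.26] [ 95.80352261 376.4622491    0.91315965] [-0.6300642  -0.4135925  -4.14387298]
```

```bash
python3 -m handwheel '[[0.006,0.025,0,0,0,-0.08,-1],[0.018,0.07,0,0,0,-0.22,-1],[0.03,0.115,0,0,0,-0.36,-1],[0.042,0.16,0,0,0,-0.5,-1],[0.054,0.21,0,0,0,-0.65,-1],[0.066,0.26,0,0,0,-0.8,-1],[0.078,0.305,0,0,0,-0.95,-1],[0.088,0.345,0,0,0,-1.08,-1],[0.094,0.368,0,0,0,-1.16,-1],[0.096,0.376,0,0,0,-1.2,-1]]'; python3 -m handwheel '[[0,0,0,0,0,0,-1],[0,0,0,0,0,0,-1]]'
python3 - <<'E'
from h import *
s=read_state();r=R.from_quat(s["ee_rot"]);print(s["joints"].round(2),s["position"],r.inv().apply(np.array([556.5,307,103])-s["position"]))
w,_=get_image("wrist");b,_=get_image("scene");cv2.imwrite("pics/chk3.png",np.hstack([cv2.resize(w,(480,300)),b[60:210,330:490].repeat(2,0).repeat(2,1)]))
E
```

```text
clock: 10.15
position: [554.7, 307.2, 212.2]
ee_rot: [-0.349, 0.937, -0.001, -0.003]
contact_force: [0.1, -0.3, -4.6]
gripper_width: 54.7
grasp_force: 64.9
clock: 10.4
position: [555.4, 305.3, 215.2]
ee_rot: [-0.347, 0.938, -0.0, -0.001]
contact_force: [-0.2, -0.5, -3.0]
gripper_width: 54.7
grasp_force: 64.9
[ 0.76  0.39  0.06 -0.   -1.24 -1.62] [555.3748926  305.34173297 215.24118051] [ -2.09694026   0.52032779 112.2382752 ]
```

View pics/chk3.png

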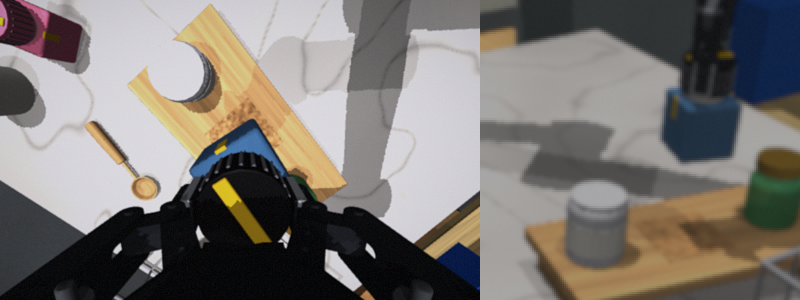

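The jar hangs upright over the pad, with the cork at (240,115) left and its bar in line with the mark at (222,150). I'm lowering it gently.

```bash
python3 -m handwheel '[[-0.002,0,0.03,0,0,0,-1],[-0.002,0,0.06,0,0,0,-1],[-0.002,0,0.085,0,0,0,-1],[-0.002,0,0.1,0,0,0,-1],[-0.002,0,0.106,0,0,0,-1],[-0.002,0,0.11,0,0,0,-1],[-0.002,0,0.11,0,0,0,-1]]'; python3 -m handwheel '[[0,0,0.002,0,0,0,-1],[0,0,0.004,0,0,0,-1],[0,0,0.004,0,0,0,-1]]'
```

```text
clock: 11.38
position: [557.6, 308.0, 106.3]
ee_rot: [-0.348, 0.937, 0.0, 0.001]
contact_force: [0.8, 0.1, -2.9]
gripper_width: 55.2
grasp_force: 64.9
clock: 11.75
position: [557.2, 307.8, 101.6]
ee_rot: [-0.348, 0.938, -0.0, -0.0]
contact_force: [0.1, -0.5, -4.0]
gripper_width: 54.9
grasp_force: 64.9
```

```bash
python3 -m handwheel '[[0,0,0.001,0,0,0,-1],[0,0,0.002,0,0,0,-1],[0,0,0.002,0,0,0,-1]]'; python3 -m handwheel '[[0,0,0.001,0,0,0,-1],[0,0,0.001,0,0,0,-1],[0,0,0.001,0,0,0,-1]]'
```

```text
clock: 12.12
position: [557.4, 308.0, 100.8]
ee_rot: [-0.348, 0.937, 0.0, 0.0]
contact_force: [-1.8, -0.3, 2.8]
gripper_width: 54.8
grasp_force: 65.0
clock: 12.5
position: [557.5, 308.0, 100.8]
ee_rot: [-0.348, 0.937, 0.0, 0.001]
contact_force: [-4.2, -0.3, 7.0]
gripper_width: 54.5
grasp_force: 65.6
```

It is standing on the pad: the force has reversed, and z 100.8 matches the expected height. I'm releasing and retreating straight up.

```bash
python3 -m handwheel '[[0,0,-0.001,0,0,0,-1],[0,0,-0.001,0,0,0,0.6],[0,0,-0.001,0,0,0,1],[0,0,-0.001,0,0,0,1],[0,0,-0.001,0,0,0,1],[0,0,-0.001,0,0,0,1],[0,0,-0.001,0,0,0,1]]'; python3 -m handwheel '[[0,0,-0.02,0,0,0,1],[0,0,-0.05,0,0,0,1],[0,0,-0.09,0,0,0,1],[0,0,-0.13,0,0,0,1],[0,0,-0.15,0,0,0,1],[0,0,-0.15,0,0,0,1]]'
python3 - <<'E'
from h import *
from subprocess import run
print(run(["python3","tip.py","pics/w4.png"],capture_output=True,text=True).stdout)
w=cv2.imread("pics/w4.png");b,_=get_image("scene");cv2.imwrite("pics/chk4.png",np.hstack([cv2.resize(w,(480,300)),b[100:250,340:500].repeat(2,0).repeat(2,1)]))
E
```

```text
clock: 13.38
position: [557.3, 307.8, 99.7]
ee_rot: [-0.348, 0.938, -0.0, -0.0]
contact_force: [0.8, 0.3, 0.3]
gripper_width: 85.4
grasp_force: 0.0
clock: 14.12
position: [557.9, 308.3, 251.7]
ee_rot: [-0.348, 0.937, 0.001, 0.002]
contact_force: [-0.9, -0.2, -0.9]
gripper_width: 85.5
grasp_force: 0.0
28493 max z [-113.8  -73.6  -55.   -45.2]
[[  7.5 -56.4 -56.8]
 [ 12.1 -44.4 -62.2]
 [ -5.  -42.9 -49.3]
 [ -5.4 -42.7 -53.4]
 [ 11.6  42.2 -55.8]
 [ 11.1  42.5 -53.5]
 [ -7.7  42.7 -55. ]
 [ 11.8  44.6 -58.4]
 [  8.   55.9 -59.6]]
bar [20. 26.] [633.5 -24.9 112.4] 17.66298484802246
bar [324. 196.] [556.8 307.2 173.2] 52.12791442871094

this script no longer has the robotException ignored in: <_io.TextIOWrapper mode='rw' encoding='UTF-8'>
Traceback (most recent call last):
BrokenPipeError: [Errno 32] Broken pipe
```

View pics/w4.png

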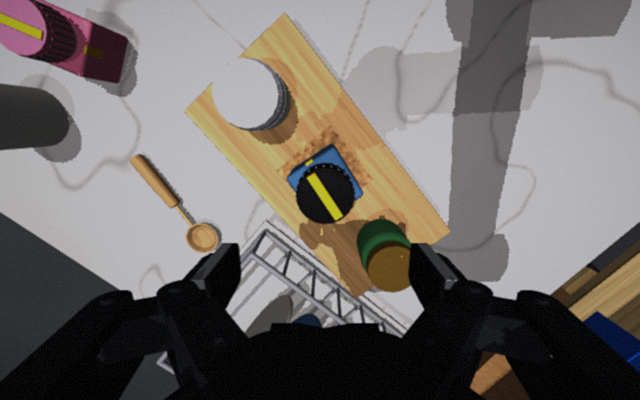

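The jar stands upright at (325,190) in the middle of the cork. Its bar is in line with the mark at (311,161), and the gripper is clear. I'm handing in.

```bash
python3 -c "
from bench import *
print(job_done())"
```

```text
the job is handed in; nothing more can be done
None
```

I screwed the loose cap tight in the caddy, and the jar now stands released and upright in the middle of the cork pad, within about 2 mm by camera. I left the two tight jars alone and handed the job in at about 14 s; no verdict was returned. My first grip closed on top of that cap without moving it, because the real fingertips sit about 35 mm short of the stated TCP.

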